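# Clear the test stand and hold the hardness tester on the ringed spot

## Robot

A 6-joint arm with a two-finger parallel gripper is mounted at the origin on the work surface. World frame = base frame: x ahead of the robot, y to its left, z up, the work surface at z = 0. Lengths are in m, angles in degrees, forces in N, time in s.
With the tool pointing down it reaches from about 0.4 to 0.825 m from the base axis. Payload 7 kg.
Tool frame: the origin (TCP) lies midway between the tips of the shut fingers; the grasp point (between the pads) lies 19 mm behind it; z points along the fingers, y is the line along which they close (so a half turn about z gives the same grasp; the last joint's range is limited). The gripper opens to 88 mm and grips with 3 to 60 N. Pads are 19 mm wide; open, the fingers measure 130 mm over their backs; the gripper's body (78 mm by 193 mm) begins 47 mm behind the grasp point.
Start: joints at [-51.847, 20.546, 0.682, 0, -70.136, -16.507], TCP at [0.249, -0.627, 0.206] pointing down, gripper open.
Joint ranges: [-176.03, 176.03], [-82.01, 121.73], [-58.28, 71.71], [-173.87, 95.51], [-174.79, -0.11], [-173.66, 173.66]. Speed limits (degrees/s): [136.94, 136.94, 172.46, 180, 180, 180].

## Interface

Orientations are given as [roll, pitch, yaw] about the fixed x, y, z axes, in that order (R = Rz(yaw) Ry(pitch) Rx(roll)).
In Python, from plant import r gives the robot as it stands.
- The arm moves only by the tool carry_out, never from a script. Its argument "deltas" is a list of rows, each a list of 3 entries, a list of its own where there are three numbers: the opening, from 0 (shut) to 1 (fully open), then the shift along the tool's x, y, z in mm, then the turn, a rotation vector about the tool's x, y, z in rad. In form: [[gripper, [tx, ty, tz], [rx, ry, rz]], ...]. A call has 1 to 12 rows; each row is the pose to reach, as a shift and turn from the pose commanded when the call began, along the tool's axes at that moment; what a row does not reach only later rows make up. A row lasts 1/10 s, in which the tool goes at most 50 mm and 8.59 degrees, less where a joint would pass 70% of its speed; a pose out of reach is approached as far as the arm can. A call with a gripper value outside its range is refused whole. The fingers move at their own pace and stop on an object; "squeeze" is the grip in N (left out, the last holds). Time passes only in rows, so rows that repeat a pose let the fingers close. It gives the time, the measured TCP pose, the force, the opening and the grip force at its end, in the units of the state.
- r.get_state(): the state, without advancing time (a new reading comes with each control period).
- r.capture(name): name is "side" or "top"; returns (picture, depth): 400x640x3 uint8, red, green, blue; 400x640 float32, m along the optical axis (not along the pixel's ray), 0 where there is no reading.
- r.get_calibration(name): a dict with "fov_y" (degrees; the focal length in pixels is half the picture's height over the tangent of half this angle, whatever the lens; pixels are square), "cx", "cy" (the principal point, pixels), "distortion" ([k1, k2, p1, p2, k3] as OpenCV has them; the pictures are not rectified), "view" (4x4, takes a point from world to camera coordinates). Camera axes: x right, y down, z forward; pixel columns grow to the right and rows downward; lengths in m; the calibration is good to about 2 mm. A picture is of the moment at which its call begins. get_calibration takes no time and is no camera call.
- r.close_job(): hands the job in; it is judged then, once.
The state is a dict: "time_s": time; "joints": joint angles; "qd": joint speeds; "joint_torque": joint torques, N m; "tcp_pos": TCP position; "eef_rot": TCP orientation; "contact_force": force on the tool from outside, world axes, zero at the start; "moment": the same for the moment, N m; "gripper_width": finger opening in m; "gripper_force": force on a finger pad.
Only numpy, scipy, OpenCV 4.12 (cv2) and the standard library are available. Lean on these libraries where they do the work, as an engineer would, in place of code of your own. Each camera call takes 0.05 s, during which the arm holds its last target. There are 200 camera calls.

## Task

Lift the steel pot off the test stand by its arched handle and set it down gently, upright, on the bench beside the stand. Then draw the pen-shaped hardness tester out of its holder and hold it upright with its spring tip inside the ringed spot on the stand's rubber pad (not on the cross), pressing lightly so that the tip is about half way in, neither just touching nor fully in. Finish while still gripping the tester and pressing it there; never tip the pot or jab the stand, and leave the other things on the bench where they are.

Things in the scene. Friction and masses are not known exactly. Their poses are not given: they have to be found in the camera images.
- stand: test stand, fixed, origin under its centre: grey base 120 x 120 x 14 mm, column, round platform 120 mm across with a rigid black rubber pad 104 mm across, top 66 mm above the bench. On the pad, in light metal: a ring 24 mm from the centre along the stand's +x, and a cross 24 mm along -x. The pot hides them at the start.
- stand_spot (a point): centre of the ringed spot, on the pad's top surface (66 mm above the bench). The ring is 16 mm across, flush with the pad.
- pot: round open steel pot, about 0.3 to 0.6 kg, standing on the stand's pad at the start. 90 mm across (100 over the handle's feet), rim 70 mm high, origin under its centre. A rigid arched handle stands over the mouth in the pot's x-z plane; its top is a black grip bar 16 mm thick, 56 mm long, along the pot's x, its centre line 122 mm above the origin.
- holder: grey plastic holder block, fixed, 75 x 75 mm and 60 mm high; origin at the centre of its underside. A stepped vertical hole in its middle keeps the tester standing upright, tip down: 32 mm wide for the top 20 mm, 22 mm wide below that; the tester is drawn straight up.
- tester: pen-shaped hardness tester, 0.18 kg, upright in the holder, tip down. Origin at the end of the spring tip when fully out (5 mm above the bench at the start), z up along the rod. From the origin up: tip 8 mm wide to 15 mm; nose 16 mm wide to 35 mm; round aluminium barrel 28 mm wide to 133 mm (grip here; it shows above the holder from 55 mm); cap 23 mm wide to 143 mm. Any yaw will do.
- tester_point (a point): the end of the tester's spring tip (moves up with the tip as it is pressed in)
- plunger (a joint): how far the tester's spring tip is pressed in along the rod: 0 = fully out, 0.010 m = fully in. The spring pushes back with about 1.8 N as it begins to move, 4.8 N half way in (0.005 m) and 7.8 N when fully in; beyond that the contact is hard.
- vblock: bystander, loose: steel V-block 55 x 57 mm, 46 mm high, origin under its centre
- ring_gauge: bystander, loose: steel ring gauge 64 mm across, 22 mm high, origin under its centre
- dial_stand: bystander, loose: round black foot 90 mm across with a thin post 178 mm high and a dial gauge that reaches 48 mm from the post along the stand's -x; origin under the foot's centre
- gauge_case: bystander, loose: flat grey case 75 mm (its x) by 140 mm (its y), 30 mm high, origin under its centre
- bottle: bystander, loose: white bottle 56 mm across, 130 mm high, origin under its centre
- pen_cup: bystander, loose: grey cup 68 mm across, 90 mm high, with pens standing up to 160 mm; origin under its centre
Things that resemble listed ones, but are neither listed nor needed, are in the scene too. What is shaped like the holder but green or pink is not meant.

How it is judged:
By the outcome, as a careful person would: the job done as asked, in the order asked, and still so for the second after the job is handed in, while the arm keeps its last pose, push and grip.
It also fails if it takes over 58 s, if anything falls off the work surface, if the arm or the gripper's body presses on something with over 40 N, if the wrist force passes 120 N, or if a joint passes its speed limit or range.

## Working session

There is one attempt and no reset: what is moved stays moved. The work goes in short steps, Python scripts to look and compute and a tool call to move; the robot and the scene stay as the last step left them, time stands still between calls to the robot, and variables do not carry over. Pictures are saved under pics/ and viewed, at most 10 in all, crops included, and the job is handed in when it is done.

Besides the shell and the picture viewer there is one more tool, called after ">>>" as name([rows], argument=value, ...), one row to a line, values as JSON. carry_out: Moves the arm, as the interface text tells. Its arguments: {"type":"object","properties":{"deltas":{"type":"array"},"squeeze":{"type":"number"}},"required":["deltas"]}

```bash
mkdir -p pics; cat > h.py <<'E'
import numpy as np, cv2
from plant import r
from scipy.spatial.transform import Rotation as R
def K(n):
    c=r.get_calibration(n); f=200/np.tan(np.radians(c["fov_y"]/2))
    return np.array([[f,0,c["cx"]],[0,f,c["cy"]],[0,0,1]]),np.array(c["distortion"],float),np.array(c["view"])
def world(n,depth):
    """world xyz for each pixel"""
    k,d,V=K(n); h,w=depth.shape
    uv=np.stack(np.meshgrid(np.arange(w),np.arange(h)),-1).reshape(-1,1,2).astype(float)
    p=cv2.undistortPoints(uv,k,d).reshape(h,w,2)
    P=np.dstack([p[...,0]*depth,p[...,1]*depth,depth])
    P=(P-V[:3,3])@V[:3,:3]
    P[depth<=0]=np.nan
    return P
def ray(n,u,v,z):
    k,d,V=K(n); p=cv2.undistortPoints(np.array([[[u,v]]],float),k,d).ravel()
    D=V[:3,:3].T@[p[0],p[1],1]; C=-V[:3,:3].T@V[:3,3]
    return C+D*(z-C[2])/D[2]
def grab(n,tag):
    im,de=r.capture(n); cv2.imwrite(f"pics/{tag}.png",im[...,::-1]); np.save(f"pics/{tag}.npy",de); return im,de
def st():
    s=r.get_state(); return {k:np.round(s[k],4) for k in("time_s","joints","tcp_pos","eef_rot","contact_force","gripper_width","gripper_force")}
E
python3 - <<'E'
from h import *
for n in("top","side"):
    im,de=grab(n,n+"0"); k,d,V=K(n); print(n,k[0,0],-V[:3,:3].T@V[:3,3],V[:3,:3].round(2).tolist(),d)
print(st())
E
```

```text
top 425.1673490736084 [0.41949381 0.01133886 1.18946967] [[-0.02, -1.0, -0.01], [-0.99, 0.02, -0.13], [0.13, 0.01, -0.99]] [-0.11060179  0.          0.          0.          0.        ]
side 418.78315985575983 [0.26843958 0.96659435 0.71979777] [[-0.95, -0.3, 0.01], [-0.17, 0.51, -0.84], [0.25, -0.8, -0.54]] [-0.04805955  0.          0.          0.          0.        ]
{'time_s': np.float64(0.1), 'joints': array([-5.18465e+01,  2.05889e+01,  6.39900e-01, -1.62000e-02,
       -7.01347e+01, -1.65072e+01]), 'tcp_pos': array([ 0.2488, -0.627 ,  0.2052]), 'eef_rot': array([ 1.799154e+02, -9.200000e-03, -1.583592e+02]), 'contact_force': array([-0.5816, -0.9196,  0.1802]), 'gripper_width': np.float64(0.088), 'gripper_force': np.float64(0.0)}
```

View pics/top0.png

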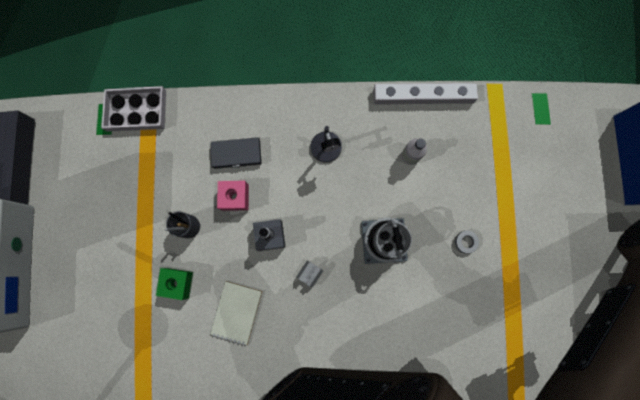

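View pics/side0.png

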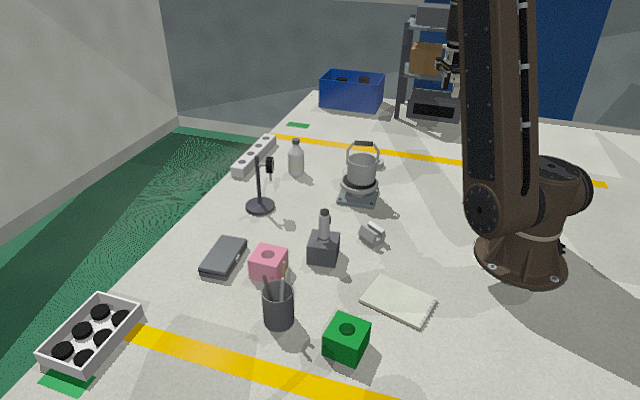

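The top view shows:
- The pot on the stand is at (388,240), with its bar running roughly (398,222) to (402,250).
- The grey holder with the tester is at (268,235). The pink (232,194) and green (175,283) blocks are lookalikes, and neither is grey or holds a tester.
- The V-block is at (310,272), the ring gauge at (467,242), the bottle at (415,150) and the dial stand at (325,147).

The side view agrees: pot at (362,165), tester at (324,225). Next I'll measure and confirm with one enlarged crop.

```bash
python3 - <<'E'
from h import *
im=cv2.imread("pics/top0.png"); a=cv2.resize(im[190:290,230:480],None,fx=3.2,fy=3.2,interpolation=cv2.INTER_CUBIC)
s=cv2.imread("pics/side0.png"); b=cv2.resize(s[130:275,290:400],(200,264),interpolation=cv2.INTER_CUBIC)
c=np.zeros((590,800,3),np.uint8); c[:320,:800]=a; c[322:586,:200]=b
b2=cv2.resize(s[130:215,325:395],None,fx=3.1,fy=3.1,interpolation=cv2.INTER_CUBIC); c[322:322+b2.shape[0],210:210+b2.shape[1]]=b2
cv2.imwrite("pics/c1.png",c)
for n in("top","side"):
    P=world(n,np.load(f"pics/{n}0.npy")); z=P[...,2]
    def reg(name,x0,x1,y0,y1,z0,z1):
        m=(P[...,0]>x0)&(P[...,0]<x1)&(P[...,1]>y0)&(P[...,1]<y1)&(z>z0)&(z<z1); q=P[m]
        if len(q)<4: print(n,name,len(q));return
        w=np.linalg.svd(q[:,:2]-q[:,:2].mean(0),full_matrices=0)[2][0]
        print(n,name,len(q),"min",q.min(0).round(3),"max",q.max(0).round(3),"mean",q.mean(0).round(4),"dir",np.degrees(np.arctan2(w[1],w[0])).round(1))
    if n=="top":
        for u,v in[(397,236),(388,240),(266,232),(268,240),(310,272),(467,242),(415,150),(325,147),(280,245)]: print(u,v,P[v,u].round(3))
        for u,v in [(362,165)]: pass
    p=ray("top",388,240,0.1)[:2]; 
    reg("bar",p[0]-.08,p[0]+.08,p[1]-.08,p[1]+.08,.175,.21)
    reg("rim",p[0]-.08,p[0]+.08,p[1]-.08,p[1]+.08,.13,.140)
    reg("base",p[0]-.1,p[0]+.1,p[1]-.1,p[1]+.1,.008,.02)
    p=ray("top",268,235,0.06)[:2]
    reg("cap",p[0]-.06,p[0]+.06,p[1]-.06,p[1]+.06,.135,.17)
    reg("barrel",p[0]-.06,p[0]+.06,p[1]-.06,p[1]+.06,.07,.13)
    reg("hold",p[0]-.06,p[0]+.06,p[1]-.06,p[1]+.06,.055,.064)
E
```

```text
397 236 [ 0.476 -0.165  0.196]
388 240 [ 0.474 -0.164  0.067]
266 232 [0.496 0.148 0.147]
268 240 [0.482 0.156 0.043]
310 272 [0.394 0.045 0.019]
467 242 [ 0.465 -0.399 -0.001]
415 150 [ 0.708 -0.241  0.098]
325 147 [ 0.701 -0.002  0.17 ]
280 245 [0.467 0.122 0.06 ]
top bar 185 min [ 0.432 -0.177  0.175] max [ 0.511 -0.157  0.199] mean [ 0.4704 -0.166   0.191 ] dir -170.8
top rim 139 min [ 0.425 -0.211  0.13 ] max [ 0.515 -0.123  0.139] mean [ 0.4724 -0.1672  0.1346] dir 98.8
top base 332 min [ 0.414 -0.223  0.008] max [ 0.565 -0.089  0.02 ] mean [ 0.468  -0.1381  0.0131] dir -150.7
top cap 88 min [0.484 0.142 0.135] max [0.507 0.167 0.152] mean [0.4951 0.1542 0.1446] dir -70.9
top barrel 31 min [0.481 0.141 0.072] max [0.509 0.152 0.129] mean [0.4921 0.1442 0.1013] dir 170.0
top hold 617 min [0.457 0.114 0.055] max [0.537 0.195 0.064] mean [0.495  0.1532 0.0592] dir 174.5
side bar 126 min [ 0.435 -0.174  0.176] max [ 0.512 -0.153  0.195] mean [ 0.4732 -0.1617  0.1866] dir -170.0
side rim 99 min [ 0.426 -0.211  0.13 ] max [ 0.522 -0.117  0.14 ] mean [ 0.4735 -0.1647  0.1328] dir -172.6
side base 457 min [ 0.416 -0.216  0.008] max [ 0.538 -0.095  0.02 ] mean [ 0.4723 -0.133   0.0113] dir -164.8
side cap 76 min [0.487 0.146 0.135] max [0.511 0.171 0.147] mean [0.4976 0.1606 0.1421] dir -159.5
side barrel 223 min [0.483 0.152 0.07 ] max [0.513 0.173 0.13 ] mean [0.4956 0.1659 0.1005] dir 21.9
side hold 426 min [0.459 0.115 0.055] max [0.539 0.197 0.064] mean [0.497  0.1628 0.058 ] dir -157.3
```

View pics/c1.png

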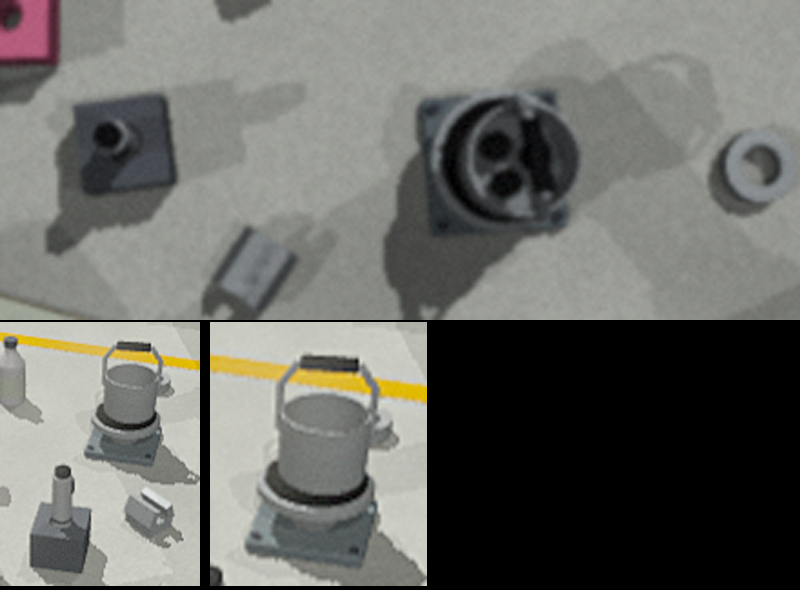

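The crop confirms the grey holder with the tester, and the pot with its handle bar along about 9.5° at (0.472,-0.166). The bar top is at 0.196, where it should be. I'll put the pot down at about (0.51,-0.005), between the stand and the holder.

```bash
cat >> h.py <<'E'
def delta(cmd,cyaw,tgt,tyaw):
    A=R.from_euler("xyz",[180,0,cyaw],degrees=True); B=R.from_euler("xyz",[180,0,tyaw],degrees=True)
    return (A.inv().apply(np.subtract(tgt,cmd))*1000).round(1).tolist(),(A.inv()*B).as_rotvec().round(4).tolist()
E
python3 - <<'E'
from h import *
c=[.249,-.627,.206];y=-158.36
print(delta(c,y,[.35,-.45,.28],-165),delta(c,y,[.472,-.165,.26],-170.5))
E
```

```text
([-159.2, 127.3, -74.0], [-0.0, -0.0, 0.1159]) ([-377.7, 347.2, -54.0], [0.0, -0.0, 0.2119])
```

>>> carry_out([
  [1, [-20, 20, -54], [0, 0, 0.1]],
  [1, [-378, 347, -54], [0, 0, 0.212]],
  [1, [-378, 347, -54], [0, 0, 0.212]],
  [1, [-378, 347, -54], [0, 0, 0.212]],
  [1, [-378, 347, -54], [0, 0, 0.212]],
  [1, [-378, 347, -54], [0, 0, 0.212]],
  [1, [-378, 347, -54], [0, 0, 0.212]],
  [1, [-378, 347, -54], [0, 0, 0.212]],
  [1, [-378, 347, -54], [0, 0, 0.212]],
  [1, [-378, 347, -54], [0, 0, 0.212]],
  [1, [-378, 347, -54], [0, 0, 0.212]],
  [1, [-378, 347, -54], [0, 0, 0.212]],
], squeeze=40)

```text
time_s: 1.3
tcp_pos: [0.4739, -0.1618, 0.2599]
eef_rot: [180.0, 0.0, -170.3]
contact_force: [0.3, -0.6, -0.6]
gripper_width: 0.0876
gripper_force: 0.0
```

>>> carry_out([
  [1, [0, 0, 0], [0, 0, 0]],
  [1, [0, 0, 0], [0, 0, 0]],
  [1, [0, 0, 0], [0, 0, 0]],
])

```text
time_s: 1.6
tcp_pos: [0.4718, -0.1663, 0.2599]
eef_rot: [180.0, -0.0, -170.6]
contact_force: [0.2, 0.4, -0.7]
gripper_width: 0.0874
gripper_force: 0.0
```

>>> carry_out([
  [1, [0, 0, 30], [0, 0, 0]],
  [1, [0, 0, 60], [0, 0, 0]],
  [1, [0, 0, 80], [0, 0, 0]],
  [1, [0, 0, 91], [0, 0, 0]],
  [1, [0, 0, 91], [0, 0, 0]],
  [0.5, [0, 0, 91], [0, 0, 0]],
  [0.35, [0, 0, 91], [0, 0, 0]],
  [0.25, [0, 0, 91], [0, 0, 0]],
  [0.2, [0, 0, 91], [0, 0, 0]],
  [0.1, [0, 0, 91], [0, 0, 0]],
  [0, [0, 0, 91], [0, 0, 0]],
  [0, [0, 0, 91], [0, 0, 0]],
], squeeze=40)

```text
time_s: 2.8
tcp_pos: [0.4723, -0.1654, 0.1691]
eef_rot: [-180.0, 0.0, -170.5]
contact_force: [-0.3, -0.7, 0.7]
gripper_width: 0.037
gripper_force: 0.0
```

>>> carry_out([
  [0, [0, 0, 0], [0, 0, 0]],
  [0, [0, 0, 0], [0, 0, 0]],
  [0, [0, 0, 0], [0, 0, 0]],
  [0, [0, 0, 0], [0, 0, 0]],
  [0, [0, 0, 0], [0, 0, 0]],
  [0, [0, 0, 0], [0, 0, 0]],
])

```text
time_s: 3.4
tcp_pos: [0.4725, -0.1656, 0.1693]
eef_rot: [-180.0, 0.0, -170.5]
contact_force: [0.3, -2.1, 1.9]
gripper_width: 0.0136
gripper_force: 39.8
```

>>> carry_out([
  [0, [0, 0, -3], [0, 0, 0]],
  [0, [0, 0, -8], [0, 0, 0]],
  [0, [0, 0, -15], [0, 0, 0]],
  [0, [0, 0, -25], [0, 0, 0]],
  [0, [0, 0, -38], [0, 0, 0]],
  [0, [0, 0, -50], [0, 0, 0]],
  [0, [0, 0, -60], [0, 0, 0]],
  [0, [0, 0, -60], [0, 0, 0]],
  [0, [0, 0, -60], [0, 0, 0]],
])

```text
time_s: 4.3
tcp_pos: [0.4723, -0.1653, 0.229]
eef_rot: [180.0, 0.0, -170.5]
contact_force: [-0.8, -0.2, -3.1]
gripper_width: 0.0136
gripper_force: 39.4
```

```bash
python3 - <<'E'
from h import *
grab("side","side1"); im,_=grab("top","top1"); print(st())
a=cv2.imread("pics/side1.png")[90:240,280:440]; b=cv2.imread("pics/top1.png")[180:310,320:480]
c=np.zeros((590,640,3),np.uint8)
c[:300,:320]=cv2.resize(a,None,fx=2,fy=2); c[:260,320:]=cv2.resize(b,None,fx=2,fy=2); cv2.imwrite("pics/c2.png",c[:300])
print(delta([.4718,-.1655,.229],-170.5,[.51,-.005,.229],-170.5))
E
```

```text
{'time_s': np.float64(4.4), 'joints': array([ 3.23260e+00,  3.04040e+00, -1.88067e+01, -2.14000e-02,
       -6.82120e+01, -8.37330e+01]), 'tcp_pos': array([ 0.4718, -0.1653,  0.2284]), 'eef_rot': array([ 1.799738e+02, -5.660000e-02, -1.705083e+02]), 'contact_force': array([ 0.1614,  0.3133, -2.9078]), 'gripper_width': np.float64(0.0136), 'gripper_force': np.float64(39.3828)}
([-64.2, 152.0, 0.0], [0.0, 0.0, 0.0])
```

View pics/c2.png

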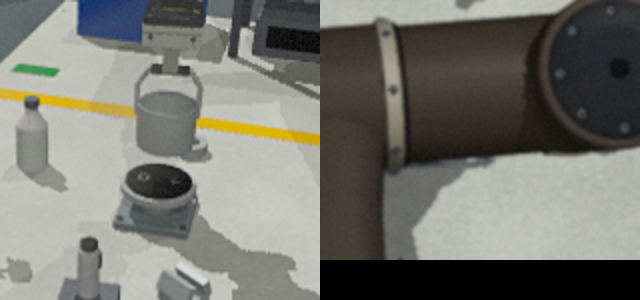

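The pot hangs level and clear of the pad. Two marks show on the pad, at crop (143,176) and (175,182). I'll carry the pot over now.

>>> carry_out([
  [0, [-2, 4, 0], [0, 0, 0]],
  [0, [-6, 14, 0], [0, 0, 0]],
  [0, [-12, 29, 0], [0, 0, 0]],
  [0, [-21, 49, 0], [0, 0, 0]],
  [0, [-30, 71, 0], [0, 0, 0]],
  [0, [-39, 93, 0], [0, 0, 0]],
  [0, [-48, 114, 0], [0, 0, 0]],
  [0, [-55, 131, 0], [0, 0, 0]],
  [0, [-60, 143, 0], [0, 0, 0]],
  [0, [-63, 150, 0], [0, 0, 0]],
  [0, [-64, 152, 0], [0, 0, 0]],
  [0, [-64, 152, 0], [0, 0, 0]],
])

```text
time_s: 5.6
tcp_pos: [0.5103, -0.005, 0.2289]
eef_rot: [-180.0, -0.0, -170.5]
contact_force: [0.1, -0.7, -3.8]
gripper_width: 0.0134
gripper_force: 39.4
```

>>> carry_out([
  [0, [0, 0, 8], [0, 0, 0]],
  [0, [0, 0, 22], [0, 0, 0]],
  [0, [0, 0, 40], [0, 0, 0]],
  [0, [0, 0, 60], [0, 0, 0]],
  [0, [0, 0, 80], [0, 0, 0]],
  [0, [0, 0, 96], [0, 0, 0]],
  [0, [0, 0, 108], [0, 0, 0]],
  [0, [0, 0, 115], [0, 0, 0]],
  [0, [0, 0, 119], [0, 0, 0]],
  [0, [0, 0, 121], [0, 0, 0]],
  [0, [0, 0, 121], [0, 0, 0]],
])

```text
time_s: 6.7
tcp_pos: [0.5106, -0.0049, 0.1083]
eef_rot: [180.0, 0.0, -170.5]
contact_force: [-0.6, -0.3, -3.2]
gripper_width: 0.014
gripper_force: 39.4
```

>>> carry_out([
  [0, [0, 0, 1], [0, 0, 0]],
  [0, [0, 0, 2], [0, 0, 0]],
  [0, [0, 0, 3], [0, 0, 0]],
  [0, [0, 0, 4], [0, 0, 0]],
  [0, [0, 0, 4.5], [0, 0, 0]],
  [0, [0, 0, 4.5], [0, 0, 0]],
])

```text
time_s: 7.3
tcp_pos: [0.5103, -0.005, 0.1035]
eef_rot: [-180.0, -0.0, -170.5]
contact_force: [-0.0, -0.2, -3.1]
gripper_width: 0.0135
gripper_force: 39.4
```

>>> carry_out([
  [0, [0, 0, 0.5], [0, 0, 0]],
  [0, [0, 0, 0.8], [0, 0, 0]],
  [0, [0, 0, 0.8], [0, 0, 0]],
])

```text
time_s: 7.6
tcp_pos: [0.5106, -0.005, 0.103]
eef_rot: [-180.0, 0.0, -170.5]
contact_force: [0.1, -1.3, -0.9]
gripper_width: 0.0135
gripper_force: 39.6
```

>>> carry_out([
  [0, [0, 0, 0.4], [0, 0, 0]],
  [0, [0, 0, 0.4], [0, 0, 0]],
  [0.3, [0, 0, 0.4], [0, 0, 0]],
  [0.5, [0, 0, 0.4], [0, 0, 0]],
  [0.6, [0, 0, 0.4], [0, 0, 0]],
  [0.6, [0, 0, 0.4], [0, 0, 0]],
  [0.6, [0, 0, 0.4], [0, 0, 0]],
  [0.6, [0, 0, 0.4], [0, 0, 0]],
], squeeze=40)

```text
time_s: 8.4
tcp_pos: [0.5103, -0.0049, 0.1023]
eef_rot: [180.0, -0.0, -170.5]
contact_force: [0.1, -0.9, 0.1]
gripper_width: 0.0512
gripper_force: 0.0
```

>>> carry_out([
  [0.6, [0, 0, -5], [0, 0, 0]],
  [0.6, [0, 0, -20], [0, 0, 0]],
  [0.6, [0, 0, -50], [0, 0, 0]],
  [0.6, [0, 0, -90], [0, 0, 0]],
  [0.7, [0, 0, -120], [0, 0, 0]],
  [0.7, [0, 0, -137], [0, 0, 0]],
  [0.7, [0, 0, -137], [0, 0, 0]],
  [0.7, [0, 0, -137], [0, 0, 0]],
])

```text
time_s: 9.2
tcp_pos: [0.5102, -0.0049, 0.2396]
eef_rot: [180.0, 0.0, -170.5]
contact_force: [-1.2, 0.8, -0.6]
gripper_width: 0.0612
gripper_force: 0.0
```

```bash
python3 - <<'E'
from h import *
print(st())
im,de=grab("side","side2"); im2,de2=grab("top","top2")
P=world("side",de); m=(P[...,0]>.42)&(P[...,0]<.6)&(P[...,1]>-.08)&(P[...,1]<.08)
for a,b in((.105,.135),(.066,.073)):
    q=P[m&(P[...,2]>a)&(P[...,2]<b)]; print(len(q),q.mean(0).round(3),q.min(0).round(3),q.max(0).round(3))
a=cv2.imread("pics/side2.png")[100:285,280:440]; b=cv2.imread("pics/top2.png")[180:310,230:430]
c=np.zeros((560,800,3),np.uint8)
c[:555,:]=0
c[:463,:400]=cv2.resize(a,(400,463)); c[:260,400:]=cv2.resize(b,(400,260))
d=cv2.imread("pics/side2.png")[160:210,330:395]; c[270:542,410:764]=cv2.resize(d,(354,272),interpolation=cv2.INTER_CUBIC)
cv2.imwrite("pics/c3.png",c)
E
```

```text
{'time_s': np.float64(9.2), 'joints': array([ 2.151860e+01,  3.606300e+00, -1.671270e+01, -1.900000e-02,
       -6.963320e+01, -1.020208e+02]), 'tcp_pos': array([ 0.5102, -0.0049,  0.2396]), 'eef_rot': array([ 1.799726e+02,  4.300000e-02, -1.705089e+02]), 'contact_force': array([-1.2116,  0.7767, -0.6059]), 'gripper_width': np.float64(0.0612), 'gripper_force': np.float64(0.0)}
152 [ 0.511 -0.     0.12 ] [ 0.468 -0.012  0.105] [0.553 0.008 0.129]
66 [0.511 0.003 0.068] [ 0.463 -0.049  0.066] [0.559 0.041 0.073]
```

View pics/c3.png

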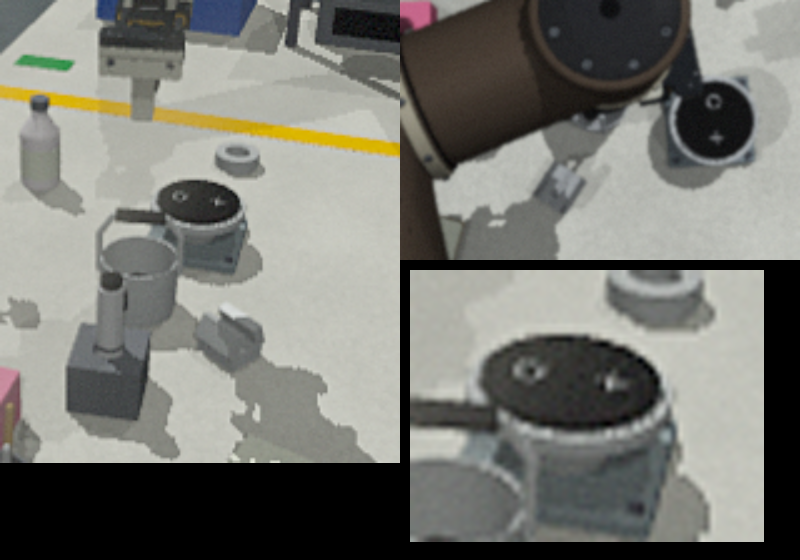

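The pot stands upright on the bench. The ring is the mark at top-image (386,230) and the cross is at (388,249). Next I'll refine the ring, and inspect the tester, which has a dark bump on the right of its barrel in the side view.

```bash
python3 - <<'E'
from h import *
def blob(n,tag,box,thr):
    im=cv2.imread(f"pics/{tag}.png",0).astype(float); u0,u1,v0,v1=box; c=im[v0:v1,u0:u1]; w=np.clip(c-thr,0,None)
    V,U=np.mgrid[v0:v1,u0:u1]; u,v=(U*w).sum()/w.sum(),(V*w).sum()/w.sum(); print(n,(u.round(2),v.round(2)),ray(n,u,v,.066).round(4))
# boxes
blob("top","top2",(381,393,224,237),60); blob("top","top2",(382,394,243,256),60)
# side: locate
blob("side","side2",(347,357,173,183),70); blob("side","side2",(362,373,175,185),70)
P=world("top",np.load("pics/top2.npy")); P1=world("side",np.load("pics/side2.npy"))
for n,Q in(("top",P),("side",P1)):
    q=Q[(abs(Q[...,2]-.064)<.006)&(abs(Q[...,0]-.472)<.08)&(abs(Q[...,1]+.166)<.07)]
    (c,s,_)=cv2.minAreaRect(q[:,:2].astype(np.float32)); cc=cv2.minEnclosingCircle(q[:,:2].astype(np.float32)); print(n,"pad",len(q),np.round(c,4),np.round(s,3),np.round(cc[0],4),round(cc[1],3))
T=cv2.imread("pics/top0.png")[215:255,245:290]; S=cv2.imread("pics/side0.png")[200:270,300:345]
c=np.zeros((560,800,3),np.uint8); c[:400,:450]=cv2.resize(T,(450,400),interpolation=cv2.INTER_CUBIC); c[:544,450:]=cv2.resize(S,(350,544),interpolation=cv2.INTER_CUBIC); cv2.imwrite("pics/c4.png",c)
P1=world("side",np.load("pics/side0.npy")); P0=world("top",np.load("pics/top0.npy"))
for v in range(210,240,3): print(v,[tuple((P1[v,u]*1000).round()) for u in range(316,336,2)] if v in(219,225,231) else "")
# cylinder axis fit from barrel pts (side) with R=14
from scipy.optimize import least_squares
for n,Q in(("side",P1),("top",P0)):
    q=Q[(abs(Q[...,0]-.497)<.03)&(abs(Q[...,1]-.157)<.03)&(Q[...,2]>.075)&(Q[...,2]<.13)][:,:2]
    s=least_squares(lambda p:np.hypot(*(q-p).T)-.014,[.497,.155],loss="soft_l1",f_scale=.001); print(n,len(q),s.x.round(4),np.abs(s.fun).mean())
E
```

```text
top (np.float64(385.64), np.float64(229.81)) [ 0.5007 -0.1586  0.066 ]
top (np.float64(387.71), np.float64(248.44)) [ 0.4513 -0.1621  0.066 ]
side (np.float64(350.45), np.float64(176.92)) [ 0.5055 -0.1632  0.066 ]
side (np.float64(367.98), np.float64(178.83)) [ 0.4505 -0.1692  0.066 ]
top pad 1324 [ 0.4731 -0.1617] [0.111 0.116] [ 0.4751 -0.1613] 0.059
side pad 491 [ 0.4752 -0.1565] [0.107 0.114] [ 0.4778 -0.1554] 0.059
210 
213 
216 
219 [(np.float64(568.0), np.float64(-3.0), np.float64(-3.0)), (np.float64(562.0), np.float64(-5.0), np.float64(-3.0)), (np.float64(505.0), np.float64(168.0), np.float64(127.0)), (np.float64(499.0), np.float64(171.0), np.float64(130.0)), (np.float64(494.0), np.float64(170.0), np.float64(131.0)), (np.float64(490.0), np.float64(168.0), np.float64(130.0)), (np.float64(486.0), np.float64(161.0), np.float64(127.0)), (np.float64(483.0), np.float64(154.0), np.float64(123.0)), (np.float64(523.0), np.float64(-20.0), np.float64(-4.0)), (np.float64(517.0), np.float64(-21.0), np.float64(-4.0))]
222 
225 [(np.float64(558.0), np.float64(26.0), np.float64(-2.0)), (np.f
[... 507 characters left out ...]
64(-3.0))]
228 
231 [(np.float64(526.0), np.float64(130.0), np.float64(58.0)), (np.float64(510.0), np.float64(165.0), np.float64(87.0)), (np.float64(504.0), np.float64(168.0), np.float64(91.0)), (np.float64(499.0), np.float64(169.0), np.float64(93.0)), (np.float64(494.0), np.float64(167.0), np.float64(92.0)), (np.float64(489.0), np.float64(166.0), np.float64(93.0)), (np.float64(486.0), np.float64(160.0), np.float64(90.0)), (np.float64(491.0), np.float64(119.0), np.float64(59.0)), (np.float64(507.0), np.float64(37.0), np.float64(-4.0)), (np.float64(502.0), np.float64(35.0), np.float64(-4.0))]
234 
237 
side 206 [0.4991 0.1557] 0.0009279580583932918
top 28 [0.4952 0.1552] 0.0004892020234714376
```

View pics/c4.png

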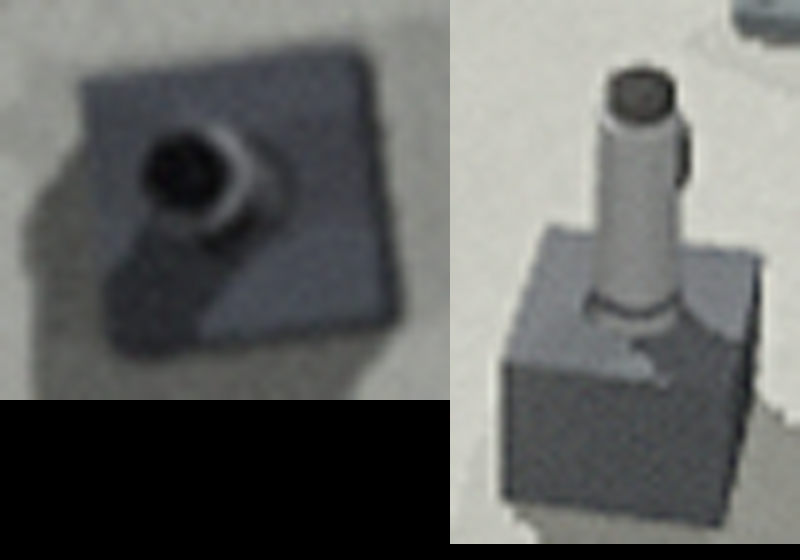

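The top crop shows the bump as a dark spot below the barrel at (215,240). The side crop shows it as a sliver at (683,155). So it faces roughly -x/-y, and I'll work out its azimuth to keep the pads off it.

```bash
python3 - <<'E'
from h import *
for u,v in((266.5,238),(266.5,239.5)): print(ray("top",u,v,.112).round(4))
for z in(.09,.115,.138): 
    k,d,V=K("top"); print(z,cv2.projectPoints(np.array([[.497,.155,z]]),cv2.Rodrigues(V[:3,:3])[0],V[:3,3],k,d)[0].ravel()-[245,215])
# better ring: connected bright region on local threshold, ellipse fit centre
for n,bx in(("top",[(379,393,223,238),(381,395,242,257)]),("side",[(343,358,170,184),(360,376,172,186)])):
    im=cv2.imread(f"pics/{n}2.png",0)
    for u0,u1,v0,v1 in bx:
        c=cv2.resize(im[v0:v1,u0:u1],None,fx=8,fy=8,interpolation=cv2.INTER_CUBIC).astype(float)
        m=(c>c.min()+.5*(np.percentile(c,99)-c.min())).astype(np.uint8); l,L,s,ce=cv2.connectedComponentsWithStats(m)
        for i in range(1,l):
            if s[i,4]>200:
                x,y,w,h,a=s[i]; u=u0+(x+w/2)/8-.5; v=v0+(y+h/2)/8-.5; print(n,(round(u,1),round(v,1)),w/8,h/8,ray(n,u,v,.066).round(4))
for t in((.4965,.1555,.24),(.4965,.1555,.091)): print(delta([.5102,-.0051,.2396],-170.5,t,-170.5))
E
```

```text
[0.4835 0.1515 0.112 ]
[0.4797 0.1515 0.112 ]
0.09 [21.20544823 18.30040356]
0.115 [19.91824453 17.63330335]
0.138 [18.68081557 16.99186368]
top (np.float64(386.2), np.float64(230.1)) 8.0 7.75 [ 0.4998 -0.1602  0.066 ]
top (np.float64(387.7), np.float64(248.3)) 6.375 5.375 [ 0.4517 -0.162   0.066 ]
side (np.float64(350.0), np.float64(173.2)) 15.0 7.5 [ 0.5125 -0.1858  0.066 ]
side (np.float64(369.1), np.float64(175.1)) 12.875 7.25 [ 0.452  -0.1936  0.066 ]
side (np.float64(366.4), np.float64(180.3)) 2.0 2.625 [ 0.4534 -0.1584  0.066 ]
([-13.0, 160.7, -0.4], [0.0, 0.0, 0.0])
([-13.0, 160.7, 148.6], [0.0, 0.0, 0.0])
```

The bump's azimuth is about 190–205°. With yaw -170.5 the pads close perpendicular to it, so they clear it. Moving to the tester.

>>> carry_out([
  [0.8, [-2, 30, 0], [0, 0, 0]],
  [0.8, [-5, 70, 0], [0, 0, 0]],
  [0.8, [-9, 110, 0], [0, 0, 0]],
  [0.8, [-13, 145, 0], [0, 0, 0]],
  [0.8, [-13, 161, 0], [0, 0, 0]],
  [0.8, [-13, 161, 0], [0, 0, 0]],
  [0.8, [-13, 161, 0], [0, 0, 0]],
])

```text
time_s: 10.0
tcp_pos: [0.4962, 0.1556, 0.2387]
eef_rot: [-180.0, -0.1, -170.5]
contact_force: [-0.1, -1.8, -0.3]
gripper_width: 0.0704
gripper_force: 0.0
```

>>> carry_out([
  [0.8, [0, 0, 30], [0, 0, 0]],
  [0.8, [0, 0, 65], [0, 0, 0]],
  [0.8, [0, 0, 95], [0, 0, 0]],
  [0.8, [0, 0, 120], [0, 0, 0]],
  [0.8, [0, 0, 135], [0, 0, 0]],
  [0.8, [0, 0, 143], [0, 0, 0]],
  [0.8, [0, 0, 143], [0, 0, 0]],
  [0.5, [0, 0, 143], [0, 0, 0]],
  [0.4, [0, 0, 143], [0, 0, 0]],
  [0.35, [0, 0, 143], [0, 0, 0]],
  [0.33, [0, 0, 143], [0, 0, 0]],
  [0.31, [0, 0, 143], [0, 0, 0]],
], squeeze=15)

```text
time_s: 11.2
tcp_pos: [0.4967, 0.1561, 0.0967]
eef_rot: [180.0, 0.0, -170.5]
contact_force: [-0.2, 0.7, -0.4]
gripper_width: 0.0358
gripper_force: 0.0
```

>>> carry_out([
  [0.25, [0, 0, 0], [0, 0, 0]],
  [0.2, [0, 0, 0], [0, 0, 0]],
  [0.1, [0, 0, 0], [0, 0, 0]],
  [0, [0, 0, 0], [0, 0, 0]],
  [0, [0, 0, 0], [0, 0, 0]],
  [0, [0, 0, 0], [0, 0, 0]],
  [0, [0, 0, 0], [0, 0, 0]],
])

```text
time_s: 11.9
tcp_pos: [0.4967, 0.156, 0.0965]
eef_rot: [-180.0, 0.0, -170.5]
contact_force: [0.4, -0.6, 2.2]
gripper_width: 0.0278
gripper_force: 15.0
```

>>> carry_out([
  [0, [0, 0, 0], [0, 0, 0]],
  [0, [0, 0, 0], [0, 0, 0]],
  [0, [0, 0, -4], [0, 0, 0]],
  [0, [0, 0, -12], [0, 0, 0]],
  [0, [0, 0, -25], [0, 0, 0]],
  [0, [0, 0, -45], [0, 0, 0]],
  [0, [0, 0, -70], [0, 0, 0]],
  [0, [0, 0, -100], [0, 0, 0]],
  [0, [0, 0, -130], [0, 0, 0]],
  [0, [0, 0, -150], [0, 0, 0]],
  [0, [0, 0, -160], [0, 0, 0]],
  [0, [0, 0, -160], [0, 0, 0]],
], squeeze=40)

```text
time_s: 13.1
tcp_pos: [0.4969, 0.1564, 0.2575]
eef_rot: [179.9, 0.1, -170.5]
contact_force: [-0.9, -0.0, -2.3]
gripper_width: 0.0269
gripper_force: 40.0
```

```bash
python3 - <<'E'
from h import *
print(st())
for u,v in((351.0,177.8),(352,178.6)): print(ray("side",u,v,.066).round(4))
print(delta([.4967,.1558,.2565],-170.5,[.501,-.1605,.2565],-170.5))
E
```

```text
{'time_s': np.float64(13.1), 'joints': array([ 3.906630e+01,  4.040100e+00, -1.389950e+01, -6.400000e-03,
       -7.192860e+01, -1.195615e+02]), 'tcp_pos': array([0.4969, 0.1564, 0.2575]), 'eef_rot': array([ 1.799296e+02,  1.117000e-01, -1.704972e+02]), 'contact_force': array([-0.8895, -0.0379, -2.2892]), 'gripper_width': np.float64(0.0269), 'gripper_force': np.float64(39.9835)}
[ 0.5025 -0.1583  0.066 ]
[ 0.4984 -0.1544  0.066 ]
([48.0, -312.7, -0.0], [0.0, 0.0, 0.0])
```

>>> carry_out([
  [0, [1, -7, 0], [0, 0, 0]],
  [0, [4, -25, 0], [0, 0, 0]],
  [0, [8, -55, 0], [0, 0, 0]],
  [0, [14, -92, 0], [0, 0, 0]],
  [0, [20, -132, 0], [0, 0, 0]],
  [0, [27, -175, 0], [0, 0, 0]],
  [0, [33, -216, 0], [0, 0, 0]],
  [0, [39, -252, 0], [0, 0, 0]],
  [0, [43, -281, 0], [0, 0, 0]],
  [0, [46, -301, 0], [0, 0, 0]],
  [0, [48, -311, 0], [0, 0, 0]],
  [0, [48, -313, 0], [0, 0, 0]],
])

```text
time_s: 14.3
tcp_pos: [0.5, -0.1616, 0.255]
eef_rot: [180.0, -0.1, -170.6]
contact_force: [0.3, 0.5, -1.7]
gripper_width: 0.0274
gripper_force: 40.0
```

>>> carry_out([
  [0, [0, 0, 15], [0, 0, 0]],
  [0, [0, 0, 35], [0, 0, 0]],
  [0, [0, 0, 55], [0, 0, 0]],
  [0, [0, 0, 72], [0, 0, 0]],
  [0, [0, 0, 82], [0, 0, 0]],
  [0, [0, 0, 85], [0, 0, 0]],
  [0, [0, 0, 85], [0, 0, 0]],
  [0, [0, 0, 85], [0, 0, 0]],
])

```text
time_s: 15.1
tcp_pos: [0.5015, -0.1605, 0.1721]
eef_rot: [-180.0, 0.1, -170.5]
contact_force: [0.1, 1.1, -2.4]
gripper_width: 0.0273
gripper_force: 40.0
```

```bash
python3 - <<'E'
from h import *
print(st())
im,de=grab("side","side3"); grab("top","top3")
a=cv2.imread("pics/side3.png")[120:215,320:400]; b=cv2.imread("pics/top3.png")[190:290,340:440]
c=np.zeros((500,800,3),np.uint8)
c[:475,:400]=cv2.resize(a,(400,475),interpolation=cv2.INTER_CUBIC); c[:400,400:]=cv2.resize(b,(400,400),interpolation=cv2.INTER_CUBIC); cv2.imwrite("pics/c5.png",c)
k,d,V=K("side"); pr=lambda p:cv2.projectPoints(np.array([p],float),cv2.Rodrigues(V[:3,:3])[0],V[:3,3],k,d)[0].ravel()
t=r.get_state()["tcp_pos"]
for z in(.0915,.077,.057,0): print(z,pr([t[0],t[1],t[2]-z]).round(1))
P=world("side",de); from scipy.optimize import least_squares
for z0,z1,rad in((.118,.14,.014),(.1,.118,.008)):
    q=P[(abs(P[...,0]-.5)<.03)&(abs(P[...,1]+.158)<.03)&(P[...,2]>z0)&(P[...,2]<z1)][:,:2]
    if len(q)>5: s=least_squares(lambda p:np.hypot(*(q-p).T)-rad,[.5,-.16],loss="soft_l1",f_scale=.001); print(z0,len(q),s.x.round(4))
E
```

```text
{'time_s': np.float64(15.1), 'joints': array([ 3.62590e+00,  8.01550e+00, -2.08620e+01,  1.55000e-02,
       -6.10562e+01, -8.41088e+01]), 'tcp_pos': array([ 0.5015, -0.1605,  0.1721]), 'eef_rot': array([-1.799797e+02,  6.450000e-02, -1.704754e+02]), 'contact_force': array([ 0.0618,  1.124 , -2.3836]), 'gripper_width': np.float64(0.0273), 'gripper_force': np.float64(39.9828)}
0.0915 [351.8 173.4]
0.077 [352.1 169.3]
0.057 [352.4 163.6]
0 [353.5 146.9]
0.118 53 [ 0.5041 -0.1602]
0.1 25 [ 0.5034 -0.1562]
```

View pics/c5.png

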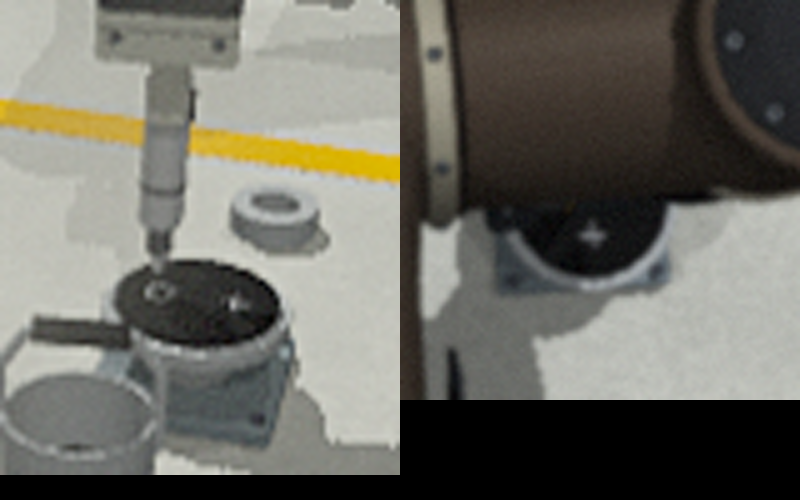

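In the side crop the tip ends at (158,270), directly above the ring at (158,291). Projecting the remaining 14.6 mm down lands on the ring centre, and the cross is clear at (238,303). I'll descend in slow steps and watch the force.

>>> carry_out([
  [0, [0, 0, 4], [0, 0, 0]],
  [0, [0, 0, 8], [0, 0, 0]],
  [0, [0, 0, 11], [0, 0, 0]],
  [0, [0, 0, 12.5], [0, 0, 0]],
  [0, [0, 0, 12.5], [0, 0, 0]],
  [0, [0, 0, 12.5], [0, 0, 0]],
  [0, [0, 0, 12.5], [0, 0, 0]],
])

```text
time_s: 15.9
tcp_pos: [0.501, -0.1606, 0.159]
eef_rot: [-180.0, 0.0, -170.5]
contact_force: [0.7, 0.8, -2.0]
gripper_width: 0.0272
gripper_force: 40.0
```

>>> carry_out([
  [0, [0, 0, 0.7], [0, 0, 0]],
  [0, [0, 0, 1.4], [0, 0, 0]],
  [0, [0, 0, 2], [0, 0, 0]],
  [0, [0, 0, 2.5], [0, 0, 0]],
  [0, [0, 0, 2.5], [0, 0, 0]],
  [0, [0, 0, 2.5], [0, 0, 0]],
])

```text
time_s: 16.5
tcp_pos: [0.5011, -0.1607, 0.1566]
eef_rot: [-180.0, 0.0, -170.5]
contact_force: [-0.6, -0.1, 0.2]
gripper_width: 0.0271
gripper_force: 40.0
```

```bash
python3 - <<'E'
from h import *
f=[]
for i in range(6): r.capture("side"); s=r.get_state(); f.append([*s["contact_force"],s["tcp_pos"][2]])
print(np.round(f,4),np.mean(f,0))
E
```

```text
[[ 1.0013 -0.3602  0.5133  0.1565]
 [ 0.3281 -0.6147  0.5631  0.1565]
 [ 0.0043 -0.4461  1.3657  0.1565]
 [-0.4881 -0.103   1.4609  0.1565]
 [ 0.0731 -1.0525  0.8479  0.1565]
 [-0.0796  0.1852 -0.3949  0.1564]] [ 0.13986173 -0.3985465   0.72599689  0.15647675]
```

Contact happened as predicted, at about 1 mm in by both force and height. I need 4 mm more, at about +2.9 N net.

>>> carry_out([
  [0, [0, 0, 0.7], [0, 0, 0]],
  [0, [0, 0, 1.4], [0, 0, 0]],
  [0, [0, 0, 2.1], [0, 0, 0]],
  [0, [0, 0, 2.8], [0, 0, 0]],
  [0, [0, 0, 3.5], [0, 0, 0]],
  [0, [0, 0, 4], [0, 0, 0]],
  [0, [0, 0, 4], [0, 0, 0]],
  [0, [0, 0, 4], [0, 0, 0]],
  [0, [0, 0, 4], [0, 0, 0]],
])

```text
time_s: 17.7
tcp_pos: [0.501, -0.1607, 0.1525]
eef_rot: [-180.0, 0.0, -170.5]
contact_force: [0.5, -0.6, 3.4]
gripper_width: 0.0271
gripper_force: 40.0
```

```bash
python3 - <<'E'
from h import *
f=[]
for i in range(9):
    if i: r.capture("side")
    else: grab("side","side4")
    s=r.get_state(); f.append([*s["contact_force"],s["tcp_pos"][2]])
print(np.mean(f,0).round(4),np.std(f,0).round(3),st())
c=cv2.resize(cv2.imread("pics/side4.png")[110:270,290:420],(487,600),interpolation=cv2.INTER_CUBIC); cv2.imwrite("pics/c6.png",c)
E
```

```text
[0.1196 0.1072 3.1897 0.1524] [0.487 0.719 0.431 0.   ] {'time_s': np.float64(18.15), 'joints': array([ 3.60260e+00,  9.03180e+00, -2.24423e+01,  3.50000e-03,
       -5.85257e+01, -8.41043e+01]), 'tcp_pos': array([ 0.5009, -0.1607,  0.1524]), 'eef_rot': array([-1.799971e+02, -1.000000e-04, -1.704999e+02]), 'contact_force': array([-0.6748, -0.0989,  3.1156]), 'gripper_width': np.float64(0.0268), 'gripper_force': np.float64(39.9936)}
```

View pics/c6.png

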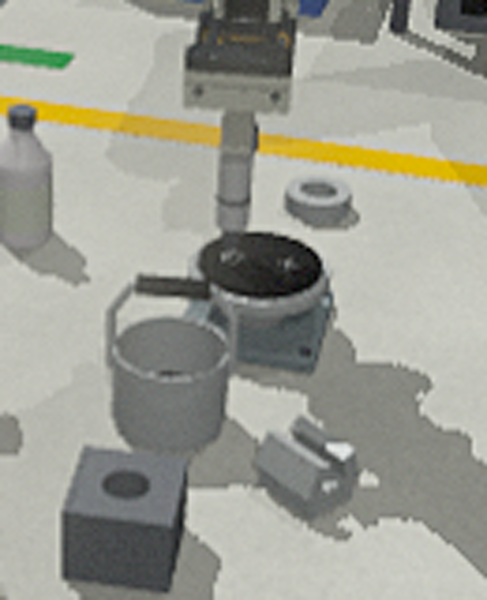

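The pot is upright, the bystanders haven't moved, and the tip sits at the ring around (232,255). The force is about 5 N of spring, so roughly half way in. One enlarged crop to check the tip within the ring.

```bash
python3 - <<'E'
from h import *
ims=[r.capture("side")[0].astype(float) for _ in range(5)]; im=np.mean(ims,0)[...,::-1]
a=im[150:200,330:385]; b=cv2.imread("pics/side2.png")[150:200,330:385].astype(float)
z=lambda x:np.clip(cv2.resize(x,(396,360),interpolation=cv2.INTER_CUBIC)*1.6,0,255)
cv2.imwrite("pics/c7.png",np.hstack([z(a),z(b)]))
k,d,V=K("side"); pr=lambda p:cv2.projectPoints(np.array([p],float),cv2.Rodrigues(V[:3,:3])[0],V[:3,3],k,d)[0].ravel()
for p in([.501,-.1607,.066],[.500,-.160,.066],[.501,-.1607,.081],[.501,-.1607,.101]): print(((pr(p)-[330,150]+.5)*7.2).round(0))
E
```

```text
[160. 202.]
[161. 203.]
[162. 172.]
[164. 131.][ WARN:0@9.838] global loadsave.cpp:1063 imwrite_ Unsupported depth image for selected encoder is fallbacked to CV_8U.
```

View pics/c7.png

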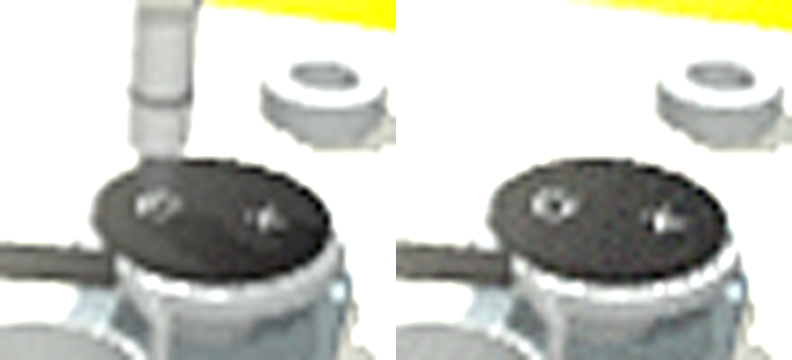

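The tip fills the ring centre: ring at (159,204), predicted tip at (160,202). Handing in.

```bash
python3 -c "
from plant import r
print(r.close_job())"
```

```text
the job is handed in; nothing more can be done
None
```

I set the pot down upright on the bench beside the stand, then handed in with the tester still gripped and pressed in the ringed spot; by height and force its tip is about 5 mm in (half way).

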